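Try the pulse switch of a repaired spice grinder

TASK

The spice grinder on the repair bench is mended and its pulse switch needs trying: lift the loose white dust cover off its bowl by the wooden knob and set it down gently, upright, on the green mat. Then fit the grey bayonet lid with its two tabs down through the slots at the white marks until its disc is fully home on the rim, turn it clockwise (seen from above) until its red pointers stand at the yellow pulse marks, halfway round and before the lock clicks, and hold it there against its spring: finish while still gripping the lid. Never let it click into the lock, and leave the other things on the bench alone.

Things in the scene. Friction and masses are not known exactly. Their poses are not given: they have to be found in the camera images.
- grinder: The spice grinder, fixed by its suction foot: dark upright body, 120 mm across the foot, 104 mm across the collar on top. Origin: centre of its underside, on the mat; z up; open bowl on top, rim 135 mm above the origin. Its x axis runs through the collar's two entry slots, at +x and -x (23 mm wide, 30 degrees of arc, open to 44 mm from the axis), each with a broad white mark on the rim.
- grinder_mouth (a point): Centre of the rim's top face, on the grinder's axis, axes as the grinder's. The bore between the slots is 74 mm across. The rim's lip is 6 mm thick; below it a track 11 mm high runs from each slot for 80 degrees of lid turn clockwise (seen from above) to a dead stop; the other way is blocked.
- pulse_mark (a point): One of the two thin yellow pulse marks on the rim, 49 mm from the grinder's axis, 40 degrees (0.70 rad) clockwise from the +x slot, seen from above; the other is half a turn on. Here a red pointer of the lid must stand.
- lock_mark (a point): One of the two thin red lock marks on the rim, 49 mm from the axis, 76 degrees (1.33 rad) clockwise from the +x slot. Two sprung balls make the lock click: resistance starts at about 60 degrees of lid turn and the lid clicks over at about 66 degrees (1.15 rad).
- pulse_switch (a joint): The sprung switch ring in the collar, pushed round by the lid's tabs: its turn in rad, 0 at rest. The tabs meet it after about 0.17 rad of lid turn, so it reads about 0.53 with the lid at the pulse marks, where its spring turns the lid back with about 0.06 N m.
- lid: The loose bayonet lid, upright on the mat, about 90 g: grey disc 90 mm across on a skirt 70 mm across, black finger bar on top, 60 long, 14 wide. Origin: centre of the skirt's underside; z up; skirt z = 0 to 14 mm, disc 14 to 20, bar 20 to 46. The bar runs along the lid's x axis; the lid is the same after half a turn. Fully home, the disc rests on the rim, the origin 14 mm below the rim.
- lid_pointer (a point): One of the two red pointers on the disc's top (20 mm above the lid's origin), at +x, 40 mm from the lid's axis; the other is at -x. Straight below each a tab sticks out of the skirt's foot to 42 mm from the axis, 14 mm wide, 6 mm thick. Tabs not over the slots leave the lid some 14 mm too high. Once twisted it can rise at most about 2 mm.
- cover: The loose dust cover on the grinder's rim: white disc 96 mm across, 5 mm thick, with a boss 68 mm across and 4 mm deep below it (in the bore) and a round wooden knob 26 mm across on top. Origin: centre of the boss's underside; z up; disc z = 4 to 9 mm, the knob's full width from 20 to 36 mm (top). On the rim the origin is 4 mm below the rim. On the mat it stands on its boss.
- mat: The green cutting mat with a printed grid, fixed flat on the bench, 600 mm along x by 900 mm along y, 3 mm thick. Origin: centre of its underside, on the bench.
- parts_dish: Steel screw dish, 94 mm across and 20 mm tall, on the mat. Bystander. Origin: centre of its underside.
- fob_board: Opened key fob with its green circuit board facing up, 83 by 46 mm, 15 mm tall, on the mat. Bystander. Origin: centre of its underside.
- fob_shell: Empty other half of the key fob, black, 83 by 46 mm, 12 mm tall, on the mat. Bystander. Origin: centre of its underside.
- screwdriver: Orange screwdriver, 160 mm long, lying on the mat along its x axis. Bystander. Origin: under its middle.
- solder_reel: Reel of solder with blue flanges, 60 mm across and 40 mm tall, on the mat. Bystander. Origin: centre of its underside.
- flux_bottle: Small white flux bottle with a red cap, 32 mm across and 65 mm tall, on the mat. Bystander. Origin: centre of its underside.
- tweezers: Steel tweezers with a black end, 125 mm long, lying on the mat along their x axis. Bystander. Origin: under their middle.

How it is judged:
On the way, in this order (a step that is already met when the one before it is completed fails the run):
1. the dust cover is lifted clear of the grinder in the gripper (z of cover in the frame of grinder_mouth above 0.02 m and contact force between the fingers and cover above 0.5 N), for 0.1 s.
2. the dust cover stands upright on the mat, let go and at rest (height (world z) of cover below 0.012 m and angle between cover's own z axis and vertical below 0.1 rad and linear speed of cover below 0.03 m/s and contact force between the fingers and cover below 0.1 N and x of cover in the frame of mat between -0.3 and 0.3 m and y of cover in the frame of mat between -0.45 and 0.45 m), for 0.2 s.
3. the lid is fully home on the rim with its tabs down in the slots, not yet twisted (horizontal distance between lid and grinder_mouth below 0.004 m and z of lid in the frame of grinder_mouth below -0.0105 m and angle between lid's own z axis and vertical below 0.06 rad and angle between the x axis of lid and the x axis of grinder, either way round below 0.3 rad), for 0.1 s.
At the end, for the whole second after the job is handed in: Lid fully home (4 mm of axis, at least 10.5 mm down, tilt under 0.06 rad), twisted 0.56 to 0.84 rad from the slots, pulse switch past 0.3 rad, gripped with over 2 N; dust cover upright on the mat (tilt under 0.1 rad), let go and at rest (all of step 2 and horizontal distance between lid and grinder_mouth below 0.004 m and z of lid in the frame of grinder_mouth below -0.0105 m and angle between lid's own z axis and vertical below 0.06 rad and angle between the x axis of lid and the x axis of grinder, either way round between 0.56 and 0.84 rad and value of joint pulse_switch above 0.3 rad and contact force between the fingers and lid above 2 N); the arm keeps its last pose, push and grip.
It fails at once if the lid clicks into the lock (horizontal distance between lid and grinder_mouth below 0.012 m and z of lid in the frame of grinder_mouth below -0.008 m and angle between the x axis of lid and the x axis of grinder, either way round above 1.12 rad).
It fails at once if the dust cover is dropped: it falls out of the gripper faster than 0.5 m/s (contact force between the fingers and cover below 0.05 N and linear speed of cover above 0.5 m/s).
It fails at once if another thing on the bench is moved by more than 25 mm (distance of any of parts_dish, fob_board, fob_shell, screwdriver, solder_reel, flux_bottle, tweezers from where it was at the start of the episode above 0.025 m).
It also fails if it takes over 58 s, if anything falls off the work surface, if the arm or the gripper's body presses on something with over 40 N, if the wrist force passes 120 N, or if a joint passes its speed limit or range.

ROBOT

A 6-joint arm with a two-finger parallel gripper is mounted at the origin on the work surface. World frame = base frame: x ahead of the robot, y to its left, z up, the work surface at z = 0. Lengths are in m, angles in rad, forces in N, time in s.
With the tool pointing down it reaches from about 0.3 to 0.875 m from the base axis. Payload 4.2 kg.
Tool frame: the origin (TCP) lies at the very end of the fingers, on their centre line; the grasp point (between the pads) lies 19 mm behind it (ctrl.grip_point_offset is the distance from the TCP to the grasp point, in m); z points along the fingers, y is the line along which they close (so a half turn about z gives the same grasp; the last joint's range is limited). The gripper opens to 85 mm and grips with 20 to 120 N. Pads are 22 mm wide; open, the fingers measure 114 mm over their backs; the gripper's body (76 mm by 85 mm) begins 54 mm behind the grasp point. The pads swing forward as they close: fully open they stand 13 mm farther back than shut.
Start: joints at [1.246, 0.32, 1.565, -0, 1.257, -0.02], TCP at [0.173, 0.549, 0.205] pointing down, gripper open.
Joint ranges: [-3.11, 3.11], [-0.84, 2.01], [0.21, 2.61], [-1.34, 4.49], [0.05, 2.63], [-2.56, 2.56]. Speed limits (rad/s): [2.57, 2.57, 3.14, 3.14, 3.14, 3.14].

INTERFACE

Orientations are given as [roll, pitch, yaw] about the fixed x, y, z axes, in that order (R = Rz(yaw) Ry(pitch) Rx(roll)).
In Python, from cell import ctrl gives the robot as it stands. The module is installed in compiled form; this text tells all that it offers.
- The arm moves only by the tool drive_tool, never from a script. Its argument "steps" is a list of rows, each an object with "gripper": the opening, from 0 (shut) to 1 (fully open); "delta_pos": the shift along the tool's x, y, z in mm, a list of three; "turn": the turn, a rotation vector about the tool's x, y, z in units of 5 degrees (1.0 is 5 degrees), a list of three. A call has exactly 5 rows; each row is the pose to reach, as a shift and turn from the pose commanded when the call began, along the tool's axes at that moment; what a row does not reach only later rows make up. A row lasts 1/12 s, in which the tool goes at most 41.7 mm and 7.16 degrees, less where a joint would pass 70% of its speed; a pose out of reach is approached as far as the arm can. A call with a gripper value outside its range is refused whole. The fingers move at their own pace and stop on an object; "squeeze" is the grip in N (left out, the last holds). Time passes only in rows, so rows that repeat a pose let the fingers close, or fill a call up. It gives the time, the measured TCP pose, the force, the opening and the grip force at its end, in the units of the state.
- ctrl.state(): the state, without advancing time (a new reading comes with each control period).
- ctrl.grab_frame(name): name is "scene" or "top" or "wrist"; returns the picture (420x560x3 uint8, red, green, blue); there is no depth.
- ctrl.get_calibration(name): a dict with "mtx" (3x3 intrinsics, pixels), "R" (3x3) and "t" (3): a world point X has camera coordinates R X + t. Camera axes: x right, y down, z forward; pixel columns grow to the right and rows downward; lengths in m; the calibration is good to about 2 mm. The wrist camera is an equidistant fisheye: a pixel r from the principal point sees the ray r / f radians off the axis. A picture is of the moment at which its call begins: read the wrist's pose just before it. get_calibration takes no time and is no camera call; for the wrist camera it gives the pose at the moment of the call.
- ctrl.close_job(): hands the job in; it is judged then, once.
The state is a dict: "time": time; "joint_pos": joint angles; "joint_vel": joint speeds; "tau": joint torques, N m; "eef_pos": TCP position; "tcp_rot": TCP orientation; "contact_force": force on the tool from outside, world axes, zero at the start; "wrist_torque": the same for the moment, N m; "opening": opening from 0.0 (shut) to 1.0 (fully open); "grip_force": force on a finger pad.
Only numpy, scipy, OpenCV 4.12 (cv2) and the standard library are available. Lean on these libraries where they do the work, as an engineer would, in place of code of your own. Each camera call takes 0.05 s, during which the arm holds its last target. There are 200 camera calls.

## Working session

There is one attempt and no reset: what is moved stays moved. The work goes in short steps, Python scripts to look and compute and a tool call to move; the robot and the scene stay as the last step left them, time stands still between calls to the robot, and variables do not carry over. Pictures are saved under pics/ and viewed, at most 10 in all, crops included, and the job is handed in when it is done.

Besides the shell and the picture viewer there is one more tool, called after "Emit:" as name(argument=value, ...) on one line, values as JSON. drive_tool: Moves the arm, as the interface text tells. Its arguments: {"type":"object","properties":{"steps":{"type":"array"},"squeeze":{"type":"number"}},"required":["steps"]}

```bash
mkdir -p pics; python3 - <<'E'
from cell import ctrl
import cv2,numpy as np
s=ctrl.state();print(s)
for n in("top","scene"):
    im=ctrl.grab_frame(n);cv2.imwrite(f"pics/{n}0.png",im[:,:,::-1]);c=ctrl.get_calibration(n);print(n,c)
print(ctrl.get_calibration("wrist"))
E
```

```text
{'time': 0.0, 'joint_pos': array([ 1.24601789e+00,  3.20325391e-01,  1.56568402e+00, -3.50057497e-05,
        1.25740586e+00, -1.99929306e-02]), 'joint_vel': array([-0.00088195,  0.00112359,  0.00032294,  0.00012948,  0.00117831,
       -0.00025615]), 'tau': array([-2.62074063e-03, -4.15520275e+01, -2.34161067e+01, -2.25409049e-04,
        7.99466536e-03,  1.09766728e-05]), 'eef_pos': array([0.17238891, 0.54799702, 0.20436113]), 'tcp_rot': array([-3.13976973e+00, -3.16278454e-06,  2.83681797e+00]), 'contact_force': array([-0.22200441,  0.30995747, -0.12396879]), 'wrist_torque': array([-0.04164532,  0.01328927, -0.05260244]), 'grip_force': 0.0, 'opening': 1.0028778567841643}
top {'mtx': array([[485.63399863,   0.        , 281.93007106],
       [  0.        , 485.63399863, 203.4362132 ],
       [  0.        ,   0.        ,   1.        ]]), 'R': array([[ 0.16334767, -0.98656636,  0.00208602],
       [-0.96356791, -0.15999297, -0.21433417],
       [ 0.21178863,  0.03300096, -0.97675817]]), 't': array([-0.0767327 ,  0.57282943,  1.12351812])}
scene {'mtx': array([[471.19459691,   0.        , 272.55199493],
       [  0.        , 471.19459691, 205.64918729],
       [  0.        ,   0.        ,   1.        ]]), 'R': array([[ 0.79235971,  0.60972951, -0.01990007],
       [ 0.44468982, -0.59960254, -0.66537791],
       [-0.41763268,  0.51836929, -0.7462414 ]]), 't': array([-0.46381278, -0.1897921 ,  1.42585218])}
{'mtx': array([[325.1922621 ,   0.        , 283.12618965],
       [  0.        , 325.1922621 , 206.45142314],
       [  0.        ,   0.        ,   1.        ]]), 'R': array([[ 0.29986436,  0.95397917, -0.00226195],
       [ 0.91989832, -0.28852198,  0.26559772],
       [ 0.25272207, -0.08172405, -0.96408129]]), 't': array([-0.57480054, -0.03471196,  0.37924608])}
```

View pics/top0.png

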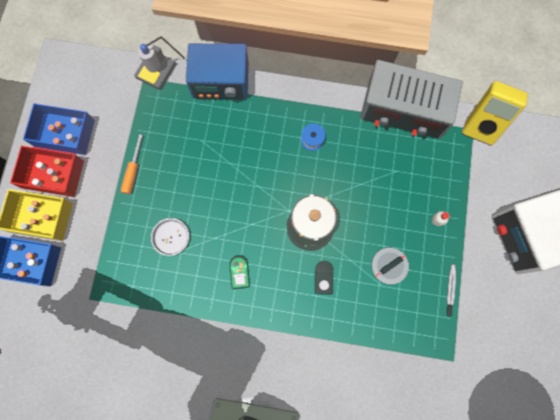

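View pics/scene0.png

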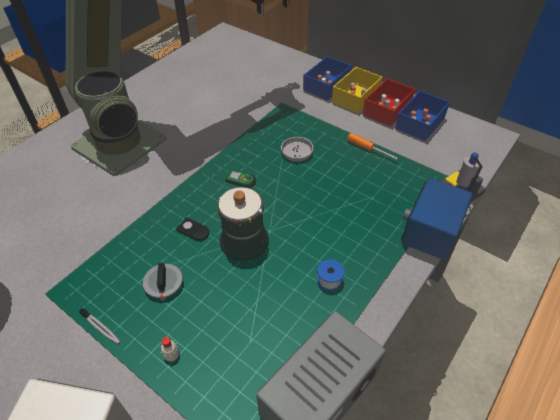

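Top view: grinder with white cover and brown knob at (314,216), lid (grey disc, black bar) at (390,266), fob shell (324,278), reel (313,136), dish (171,237), bottle (441,218). Scene view: grinder at (240,205), lid at (163,282). The left and centre of the mat are free for the cover.

```bash
cat > h.py <<'E'
import numpy as np,cv2
from cell import ctrl
def ray(n,uv,c=None):
    c=c or ctrl.get_calibration(n);K=c["mtx"]
    d=np.array([(uv[0]-K[0,2])/K[0,0],(uv[1]-K[1,2])/K[1,1],1.])
    if n=="wrist":
        r=np.hypot(d[0],d[1]); d=np.array([*(d[:2]/max(r,1e-9)*np.sin(r)),np.cos(r)])
    return -c["R"].T@c["t"],c["R"].T@d
def onz(n,uv,z,c=None):
    o,d=ray(n,uv,c);return o+d*(z-o[2])/d[2]
def proj(n,X,c=None):
    c=c or ctrl.get_calibration(n);p=c["R"]@np.asarray(X,float)+c["t"]
    if n=="wrist":
        r=np.hypot(p[0],p[1]);q=p[:2]/max(r,1e-9)*np.arctan2(r,p[2])
    else:q=p[:2]/p[2]
    return q*c["mtx"][0,0]+c["mtx"][:2,2]
def tri(a,b):
    (o1,d1),(o2,d2)=a,b
    s=np.linalg.lstsq(np.c_[d1,-d2],o2-o1,rcond=None)[0]
    p,q=o1+s[0]*d1,o2+s[1]*d2;return (p+q)/2,np.linalg.norm(p-q)
E
python3 - <<'E'
from h import *
I={n:cv2.imread(f"pics/{n}0.png") for n in("top","scene")}
def blob(n,m,box):
    x0,y0,x1,y1=box;k=np.zeros(m.shape,np.uint8);k[y0:y1,x0:x1]=m[y0:y1,x0:x1]*255
    c=max(cv2.findContours(k,cv2.RETR_EXTERNAL,cv2.CHAIN_APPROX_NONE)[0],key=cv2.contourArea);return c
def cen(c):
    M=cv2.moments(c);return (M['m10']/M['m00'],M['m01']/M['m00'])
H={n:cv2.cvtColor(i,cv2.COLOR_BGR2HSV).astype(int) for n,i in I.items()}
box={"top":dict(g=(280,185,350,255),l=(365,242,415,290)),"scene":dict(g=(205,180,280,265),l=(138,258,190,305))}
R={}
for n in I:
    h=H[n]
    brown=(h[...,0]<20)&(h[...,1]>100)&(h[...,2]>70)
    white=((h[...,1]<60)&(h[...,2]>150))|brown
    grey=(h[...,1]<70)
    a=blob(n,brown,box[n]['g']);b=blob(n,white,box[n]['g']);l=cv2.convexHull(blob(n,grey,box[n]['l']))
    R[n]=cen(a)
    e=cv2.fitEllipse(b);el=cv2.fitEllipse(l)
    print(n,"knob",np.round(cen(a),1),onz(n,cen(a),.165),"cover",e,onz(n,e[0],.141),"lid",el,onz(n,el[0],.019))
    dark=(h[...,2]<60)
    bl=blob(n,dark,box[n]['l']);r=cv2.minAreaRect(bl);print(" bar",r)
    vx=cv2.fitLine(bl,cv2.DIST_L2,0,.01,.01).ravel()
    p=onz(n,vx[2:]+12*vx[:2],.045)-onz(n,vx[2:]-12*vx[:2],.045);print(" bar yaw",np.degrees(np.arctan2(p[1],p[0])),onz(n,vx[2:],.045))
    red=((h[...,0]<8)|(h[...,0]>172))&(h[...,1]>110)&(h[...,2]>90)
    x0,y0,x1,y1=box[n]['l'];lab=cv2.connectedComponentsWithStats((red[y0:y1,x0:x1]*255).astype(np.uint8))
    for s,cc in zip(lab[2][1:],lab[3][1:]): print(" red",s[4],cc+[x0,y0],onz(n,cc+[x0,y0],.023))
print("knob tri",tri(ray("top",R["top"]),ray("scene",R["scene"])))
t=cv2.resize(I["top"][180:300,270:430],None,fx=5,fy=5,interpolation=cv2.INTER_CUBIC);cv2.imwrite("pics/c1.png",t)
E
```

```text
top knob [314.2 214.9] [ 0.54141884 -0.06022213  0.165     ] cover ((313.3684997558594, 216.8677978515625), (42.924407958984375, 43.58751678466797), 139.0889434814453) [ 0.54153859 -0.05989828  0.141     ] lid ((389.74212646484375, 265.41021728515625), (36.40545654296875, 38.02220153808594), 131.6946563720703) [ 0.47627191 -0.26823055  0.019     ]Traceback (most recent call last):
  File "<stdin>", line 21, in <module>
  File "<stdin>", line 5, in blob
ValueError: max() iterable argument is empty
```

```bash
python3 - <<'E'
from h import *
I={n:cv2.imread(f"pics/{n}0.png") for n in("top","scene")}
def blob(m,box):
    x0,y0,x1,y1=box;k=np.zeros(m.shape,np.uint8);k[y0:y1,x0:x1]=m[y0:y1,x0:x1]*255
    return max(cv2.findContours(k,cv2.RETR_EXTERNAL,cv2.CHAIN_APPROX_NONE)[0],key=cv2.contourArea)
def cen(c):
    M=cv2.moments(c);return (M['m10']/M['m00'],M['m01']/M['m00'])
box={"top":dict(g=(280,185,350,255),l=(365,242,415,290)),"scene":dict(g=(205,180,280,265),l=(138,258,190,305))}
R={}
for n in I:
    h=cv2.cvtColor(I[n],cv2.COLOR_BGR2HSV).astype(int)
    brown=(h[...,0]<20)&(h[...,1]>100)&(h[...,2]>70)
    white=((h[...,1]<60)&(h[...,2]>150))|brown
    a=blob(brown,box[n]['g']);b=blob(white,box[n]['g']);l=cv2.convexHull(blob(h[...,1]<70,box[n]['l']))
    R[n]=cen(a);e=cv2.fitEllipse(b);el=cv2.fitEllipse(l)
    print(n,"knob",np.round(cen(a),1),onz(n,cen(a),.165),"cover",e,onz(n,e[0],.141),"lid",el,onz(n,el[0],.019))
    x0,y0,x1,y1=box[n]['l'];v=h[y0:y1,x0:x1,2];print(" vmin",v.min())
    s=4; cx,cy=el[0]; bx=(int(cx)-16,int(cy)-16,int(cx)+16,int(cy)+16)
    bl=blob(h[...,2]<(90),bx)
    pts=bl.reshape(-1,2);f=cv2.fitLine(bl,cv2.DIST_L2,0,.01,.01).ravel()
    p=onz(n,f[2:]+12*f[:2],.045)-onz(n,f[2:]-12*f[:2],.045);print(" bar",cv2.minAreaRect(bl),"yaw",np.degrees(np.arctan2(p[1],p[0])),onz(n,f[2:],.045))
    red=((h[...,0]<8)|(h[...,0]>172))&(h[...,1]>110)&(h[...,2]>90)
    lab=cv2.connectedComponentsWithStats((red[y0:y1,x0:x1]*255).astype(np.uint8))
    for s,cc in zip(lab[2][1:],lab[3][1:]): print(" red",s[4],cc+[x0,y0],onz(n,cc+[x0,y0],.023))
print("knob tri",tri(ray("top",R["top"]),ray("scene",R["scene"])))
a=cv2.resize(I["top"][180:300,270:430],None,fx=5,fy=5,interpolation=cv2.INTER_CUBIC);cv2.imwrite("pics/c1.png",a)
E
```

```text
top knob [314.2 214.9] [ 0.54141884 -0.06022213  0.165     ] cover ((313.3684997558594, 216.8677978515625), (42.924407958984375, 43.58751678466797), 139.0889434814453) [ 0.54153859 -0.05989828  0.141     ] lid ((389.74212646484375, 265.41021728515625), (36.40545654296875, 38.02220153808594), 131.6946563720703) [ 0.47627191 -0.26823055  0.019     ]
 vmin 66
 bar ((390.94635009765625, 264.6376037597656), (5.243083953857422, 23.59387969970703), 55.00798034667969) yaw -46.47258483722326 [ 0.47532219 -0.26566751  0.045     ]
 red 3 [402.         256.66666667] [ 0.50207282 -0.29474542  0.023     ]
scene knob [238.8 196.4] [ 0.54330585 -0.06253868  0.165     ] cover ((239.60488891601562, 202.98797607421875), (30.36307144165039, 42.034828186035156), 86.10043334960938) [ 0.54204972 -0.06098173  0.141     ] lid ((162.2573699951172, 280.6496276855469), (34.232242584228516, 40.898555755615234), 63.14228820800781) [ 0.47610694 -0.26940225  0.019     ]
 vmin 34
 bar ((161.0, 278.0), (28.0, 8.0), 90.0) yaw 136.35341408434692 [ 0.48436713 -0.27392523  0.045     ]
 red 5 [161. 294.] [ 0.50192182 -0.29668031  0.023     ]
knob tri (array([ 0.54175395, -0.06055125,  0.16239187]), np.float64(0.0006050110115160725))
```

View pics/c1.png

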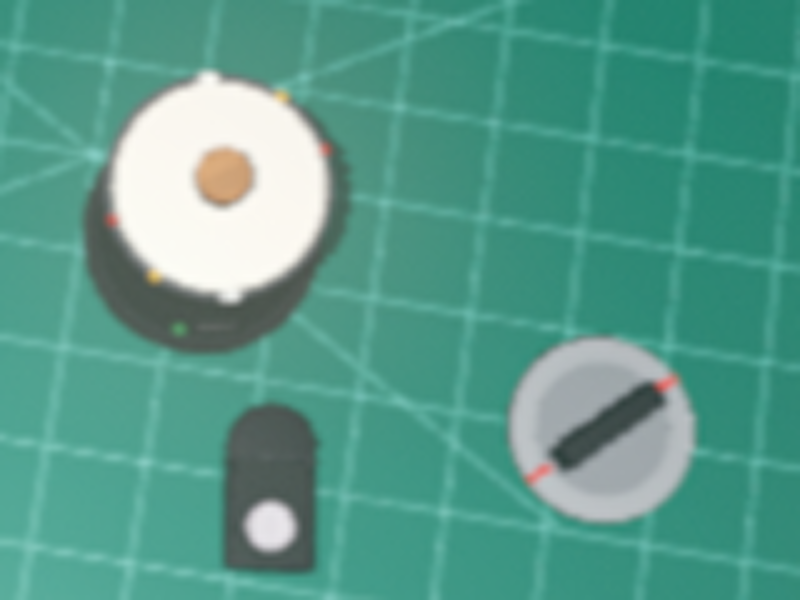

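The crop shows the white marks at (208,75) and (230,298), yellow at (281,97)/(154,277), red at (326,149)/(111,220). Lid pointers are at (668,383) and (540,473), and the disc is centred near (602,430).

```bash
python3 - <<'E'
from h import *
w=lambda c,z:onz("top",np.array(c)/5+[270-.4,180-.4],z)
def pr(a,b,z,t):
    A,B=w(a,z),w(b,z);d=A-B;print(t,(A+B)/2,np.degrees(np.arctan2(d[1],d[0])),np.linalg.norm(d))
pr((208,75),(230,298),.138,"white");pr((281,97),(154,277),.138,"yel");pr((326,149),(111,220),.138,"red")
pr((668,383),(540,473),.023,"lid")
for n,uv in dict(dish=(171,237),fobB=(240,272),shell=(324,278),reel=(313,136),bottle=(441,218)).items(): print(n,onz("top",uv,.02))
s=ctrl.state();print(s["eef_pos"],np.degrees(s["tcp_rot"]))
E
```

```text
white [ 0.54257557 -0.05996129  0.138     ] 14.150128042699544 0.1033069633249374
yel [ 0.54210752 -0.05963155  0.138     ] -25.86050306338882 0.10179289398930728
red [ 0.54302981 -0.0598756   0.138     ] -62.08294171429002 0.10337260240097414
lid [ 0.47665778 -0.26905748  0.023     ] -46.4824850957903 0.07855283741482758
dish [0.45707774 0.27809126 0.02      ]
fobB [0.40001157 0.09279444 0.02      ]
shell [ 0.41928551 -0.11272313  0.02      ]
reel [ 0.77790303 -0.03114613  0.02      ]
bottle [ 0.61535621 -0.38147404  0.02      ]
[0.17241294 0.54803266 0.2044627 ] [-1.79906556e+02 -2.16709745e-03  1.62533353e+02]
```

Emit:
drive_tool(steps=[{"gripper":1,"delta_pos":[-20,-15,-4],"turn":[0,0,1]},{"gripper":1,"delta_pos":[-45,-39,-8],"turn":[0,0,2.2]},{"gripper":1,"delta_pos":[-73,-64,-12],"turn":[0,0,3.4]},{"gripper":1,"delta_pos":[-101,-88,-16],"turn":[0,0,4.6]},{"gripper":1,"delta_pos":[-130,-113,-20],"turn":[0,0,5.8]}])

```text
time: 0.52
eef_pos: [0.2629, 0.4001, 0.2249]
tcp_rot: [-3.141, 0.0, 2.327]
contact_force: [0.5, -0.7, 0.2]
opening: 1.0
grip_force: 0.0
```

```bash
cat > go.py <<'E'
# usage: go.py x y z yaw_deg : shift and turn in tool axes to the target (tool pointing down)
import sys;from h import *
from scipy.spatial.transform import Rotation as Ro
x,y,z,yaw=map(float,sys.argv[1:5]);s=ctrl.state()
R=Ro.from_euler('xyz',s["tcp_rot"]);T=Ro.from_euler('xyz',[np.pi,0,np.radians(yaw)])
print("t",s["time"],"pos",np.round(s["eef_pos"],4),"rot",np.round(np.degrees(s["tcp_rot"]),2),"open",round(s["opening"],3),"grip",round(s["grip_force"],1),"F",np.round(s["contact_force"],1),"M",np.round(s["wrist_torque"],2),"q6",round(s["joint_pos"][5],2))
print("delta mm",np.round(R.inv().apply(np.array([x,y,z])-s["eef_pos"])*1e3,1),"turn",np.round(np.degrees((R.inv()*T).as_rotvec())/5,3))
E
python3 go.py 0.5425 -0.06 0.225 133.5
```

```text
t 0.5167 pos [0.2629 0.4001 0.2249] rot [-1.7996e+02  1.0000e-02  1.3330e+02] open 1.0 grip 0.0 F [ 0.5 -0.7  0.2] M [ 0.01 -0.01  0.06] q6 0.21
delta mm [-5.266e+02 -1.121e+02  2.000e-01] turn [-0.008  0.003 -0.039]
```

Emit:
drive_tool(steps=[{"gripper":1,"delta_pos":[-36,-8,0],"turn":[0,0,0]},{"gripper":1,"delta_pos":[-73,-16,0],"turn":[0,0,0]},{"gripper":1,"delta_pos":[-110,-24,0],"turn":[0,0,0]},{"gripper":1,"delta_pos":[-147,-32,0],"turn":[0,0,0]},{"gripper":1,"delta_pos":[-184,-40,0],"turn":[0,0,0]}])

```text
time: 0.93
eef_pos: [0.3607, 0.239, 0.2251]
tcp_rot: [-3.141, -0.0, 2.331]
contact_force: [0.5, -0.6, -0.6]
opening: 1.002
grip_force: 0.0
```

Emit:
drive_tool(steps=[{"gripper":1,"delta_pos":[-36,-8,0],"turn":[0,0,0]},{"gripper":1,"delta_pos":[-73,-16,0],"turn":[0,0,0]},{"gripper":1,"delta_pos":[-110,-24,0],"turn":[0,0,0]},{"gripper":1,"delta_pos":[-147,-32,0],"turn":[0,0,0]},{"gripper":1,"delta_pos":[-184,-40,0],"turn":[0,0,0]}])

```text
time: 1.35
eef_pos: [0.4585, 0.078, 0.225]
tcp_rot: [-3.141, -0.0, 2.33]
contact_force: [0.0, 0.2, 0.3]
opening: 1.004
grip_force: 0.0
```

Emit:
drive_tool(steps=[{"gripper":1,"delta_pos":[-36,-8,0],"turn":[0,0,0]},{"gripper":1,"delta_pos":[-70,-15,0],"turn":[0,0,0]},{"gripper":1,"delta_pos":[-105,-22,0],"turn":[0,0,0]},{"gripper":1,"delta_pos":[-135,-28,0],"turn":[0,0,0]},{"gripper":1,"delta_pos":[-155,-32,0],"turn":[0,0,0]}])

```text
time: 1.77
eef_pos: [0.5428, -0.0573, 0.2246]
tcp_rot: [-3.141, 0.0, 2.329]
contact_force: [1.0, 0.5, -0.0]
opening: 1.001
grip_force: 0.0
```

```bash
python3 go.py 0.5425 -0.06 0.146 133.5; python3 - <<'E'
from h import *
c=ctrl.get_calibration("wrist");im=ctrl.grab_frame("wrist");cv2.imwrite("pics/w1.png",im[:,:,::-1])
print(proj("wrist",[.5425,-.06,.17],c),proj("wrist",[.5425,-.06,.138],c))
E
```

```text
t 1.7667 pos [ 0.5428 -0.0573  0.2246] rot [-1.7996e+02  1.0000e-02  1.3342e+02] open 1.001 grip 0.0 F [ 1.   0.5 -0. ] M [-0.    0.    0.03] q6 -0.88
delta mm [-1.8 -2.  78.6] turn [-0.008  0.002 -0.015]
[279.64226084 216.96787735] [280.08928959 205.29693498]
```

View pics/w1.png

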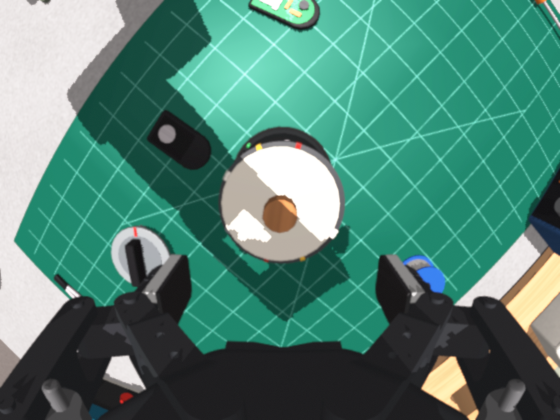

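The wrist view shows the knob at about (280,213) where (280,217) was predicted, so the cover position is right. I'll descend now.

Emit:
drive_tool(steps=[{"gripper":1,"delta_pos":[-1,-1,15],"turn":[0,0,0]},{"gripper":1,"delta_pos":[-1.5,-2,35],"turn":[0,0,0]},{"gripper":1,"delta_pos":[-1.5,-2,55],"turn":[0,0,0]},{"gripper":1,"delta_pos":[-1.5,-2,70],"turn":[0,0,0]},{"gripper":1,"delta_pos":[-1.5,-2,77],"turn":[0,0,0]}])

```text
time: 2.23
eef_pos: [0.5395, -0.0567, 0.1457]
tcp_rot: [-3.139, -0.004, 2.331]
contact_force: [0.3, -0.1, -0.8]
opening: 0.998
grip_force: 0.0
```

Emit:
drive_tool(steps=[{"gripper":0.3,"delta_pos":[0,0,0],"turn":[0,0,0]},{"gripper":0,"delta_pos":[0,0,0],"turn":[0,0,0]},{"gripper":0,"delta_pos":[0,0,0],"turn":[0,0,0]},{"gripper":0,"delta_pos":[0,0,0],"turn":[0,0,0]},{"gripper":0,"delta_pos":[0,0,0],"turn":[0,0,0]}], squeeze=30)

```text
time: 2.65
eef_pos: [0.5419, -0.0571, 0.1492]
tcp_rot: [3.14, 0.001, 2.331]
contact_force: [0.2, 0.6, -0.4]
opening: 0.303
grip_force: 0.0
```

Emit:
drive_tool(steps=[{"gripper":0,"delta_pos":[0,0,0],"turn":[0,0,0]},{"gripper":0,"delta_pos":[0,0,0],"turn":[0,0,0]},{"gripper":0,"delta_pos":[0,0,0],"turn":[0,0,0]},{"gripper":0,"delta_pos":[0,0,0],"turn":[0,0,0]},{"gripper":0,"delta_pos":[0,0,0],"turn":[0,0,0]}])

```text
time: 3.07
eef_pos: [0.5413, -0.0571, 0.1482]
tcp_rot: [3.141, -0.0, 2.331]
contact_force: [-0.1, -0.3, 0.8]
opening: 0.0
grip_force: 0.0
```

```bash
python3 go.py 0.58 0.14 0.25 133.5
```

```text
t 3.0667 pos [ 0.5413 -0.0571  0.1482] rot [179.99  -0.   133.54] open 0.0 grip 0.0 F [-0.1 -0.3  0.8] M [-0.01  0.02  0.03] q6 -0.89
delta mm [ 116.2  163.8 -101.8] turn [ 0.001 -0.     0.007]
```

Closed on nothing — look.

```bash
python3 - <<'E'
from h import *
a=ctrl.grab_frame("wrist");b=ctrl.grab_frame("scene")[100:310,100:380]
b=cv2.resize(b,(400,300));a=cv2.resize(a,(400,300))
cv2.imwrite("pics/w2.png",np.hstack([a,b])[:,:,::-1])
E
```

```text
(no output)
```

View pics/w2.png

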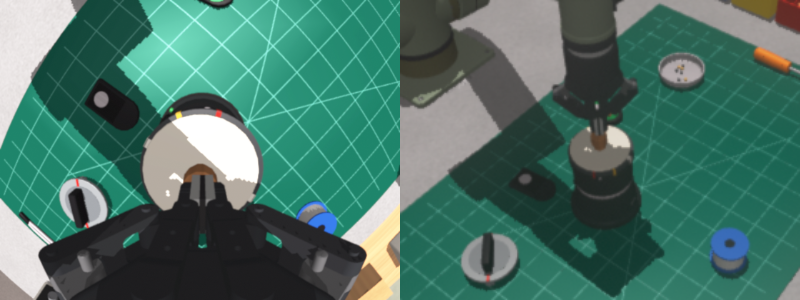

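```bash
python3 - <<'E'
from h import *
c=ctrl.get_calibration("wrist");s=ctrl.state()
W=ctrl.grab_frame("wrist");S=ctrl.grab_frame("scene");T=ctrl.grab_frame("top")
e=s["eef_pos"];print(e,s["opening"],s["grip_force"])
for n in("wrist","scene","top"):print(n,"tcp",proj(n,e),"grasp",proj(n,e+[0,0,.019]),"knobtop exp",proj(n,[.5425,-.06,.17]),"knob base",proj(n,[.5425,-.06,.15]))
a=cv2.resize(W[180:330,180:380],(400,300));b=cv2.resize(S[150:240,180:300],(400,300));d=cv2.resize(T[170:260,254:374],(400,300))
cv2.imwrite("pics/w3.png",np.vstack([np.hstack([a,b]),np.hstack([d,d*0])])[:,:,::-1])
E
```

```text
[ 0.54130742 -0.05705077  0.14818791] -0.0018738715708353487 0.0
wrist tcp [282.19125618 242.92971889] grasp [282.07642938 256.89564918] knobtop exp [279.72783041 264.56722755] knob base [280.08954083 249.05517468]
scene tcp [240.25176934 199.65874162] grasp [239.64329288 193.87953537] knobtop exp [239.10149256 194.02639113] knob base [239.75169882 200.12715273]
top tcp [312.309427   216.16461164] grasp [312.85281309 214.54160009] knobtop exp [314.33881495 213.98775004] knob base [313.73934785 215.70864124]
```

View pics/w3.png

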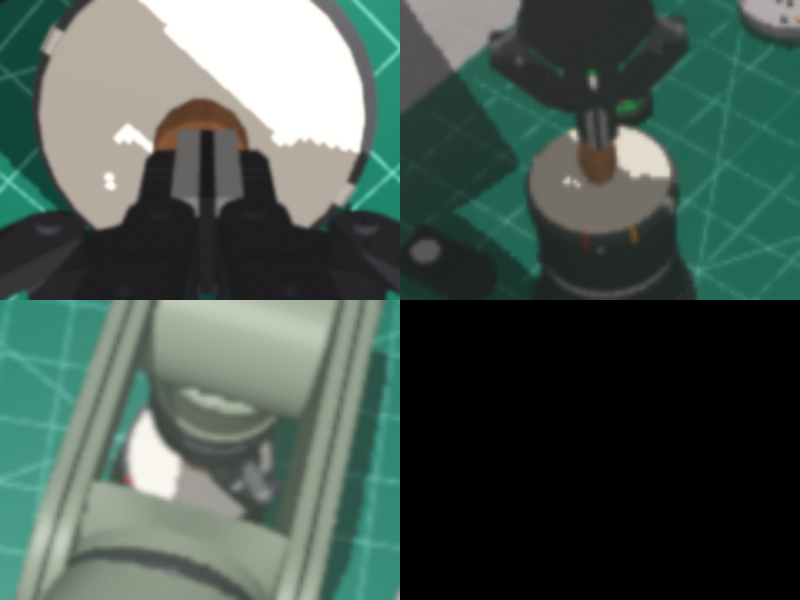

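```bash
python3 - <<'E'
from h import *
c=ctrl.get_calibration("wrist");print("cam",-c["R"].T@c["t"], "axis",c["R"][2])
o=np.array([.5425,-.06,0])
for s in(1,-1):
    a=np.radians(14.15);print("white mark pred",proj("wrist",o+[s*.05*np.cos(a),s*.05*np.sin(a),.138],c))
print("seen",(180+52/2,180+40/2),(180+343/2,180+193/2))
t=np.radians(np.arange(0,360,5))
for z in(.154,.17):
    P=np.array([proj("wrist",o+[.013*np.cos(a),.013*np.sin(a),z],c) for a in t]);print("knob",z,P.min(0),P.max(0))
print("seen x",180+155/2,180+247/2,"top v",180+98/2)
e=ctrl.state()["eef_pos"]
for dz in(0,.02):
  print("tip for dz",dz,proj("scene",e+[0,0,dz]))
E
```

```text
cam [ 0.49504369 -0.00753746  0.31724395] axis [ 0.18288428 -0.19288662 -0.96402702]
white mark pred [349.81447886 276.84177749]
white mark pred [205.1638602  201.05122499]
seen (206.0, 200.0) (351.5, 276.5)
knob 0.154 [256.24705562 229.48907208] [303.84156152 273.05548908]
knob 0.17 [253.78431262 240.45797601] [305.71976584 287.07679147]
seen x 257.5 303.5 top v 229.0
tip for dz 0 [240.24522153 199.65941339]
tip for dz 0.02 [239.60418168 193.57182347]
```

```bash
python3 - <<'E'
from h import *
print(tri(ray("wrist",(283.5,245)),ray("scene",(239.2,195))))
for z in (.148,.16,.17,.175):print(z,onz("wrist",(283.5,245),z),onz("scene",(239.2,195),z))
s=ctrl.state();print(s["eef_pos"],s["joint_pos"],s["tau"][:3])
print(ctrl.grip_point_offset)
E
```

```text
(array([ 0.53865696, -0.05468961,  0.15996262]), np.float64(0.00203178942617734))
0.148 [ 0.54275366 -0.05750954  0.148     ] [ 0.52999781 -0.04738514  0.148     ]
0.16 [ 0.53937085 -0.05396634  0.16      ] [ 0.53795238 -0.05542185  0.16      ]
0.17 [ 0.53655185 -0.05101368  0.17      ] [ 0.5445812  -0.06211911  0.17      ]
0.175 [ 0.53514234 -0.04953734  0.175     ] [ 0.5478956  -0.06546774  0.175     ]
[ 0.54128652 -0.05705061  0.14817192] [-1.26181213e-01  3.14881943e-01  1.72344626e+00  7.17192925e-05
  1.10329903e+00 -8.86076378e-01] [-1.39524745e-03 -3.95997620e+01 -2.17516011e+01]
0.0187
```

```bash
python3 - <<'E'
from h import *
from scipy.spatial.transform import Rotation as Ro
s=ctrl.state();R=Ro.from_euler('xyz',s["tcp_rot"]);e=s["eef_pos"];c=ctrl.get_calibration("wrist")
print("cam in tool",R.inv().apply(-c["R"].T@c["t"]-e))
for z in(0,-.013,-.02,-.033):
  for y in(-.0425,0,.0425):
    print(z,y,[np.round(proj("wrist",e+R.apply([x,y,z]),c)) for x in(-.011,0,.011)])
E
```

```text
cam in tool [ 0.06775804  0.0005876  -0.16906746]
0 -0.0425 [array([209., 260.]), array([208., 242.]), array([206., 224.])]
0 0 [array([282., 261.]), array([282., 243.]), array([282., 224.])]
0 0.0425 [array([355., 260.]), array([357., 242.]), array([358., 224.])]
-0.013 -0.0425 [array([204., 270.]), array([202., 251.]), array([201., 232.])]
-0.013 0 [array([282., 271.]), array([282., 252.]), array([282., 232.])]
-0.013 0.0425 [array([360., 270.]), array([362., 251.]), array([364., 232.])]
-0.02 -0.0425 [array([201., 275.]), array([199., 257.]), array([197., 236.])]
-0.02 0 [array([282., 277.]), array([282., 258.]), array([282., 237.])]
-0.02 0.0425 [array([363., 276.]), array([365., 257.]), array([367., 237.])]
-0.033 -0.0425 [array([195., 288.]), array([193., 268.]), array([191., 246.])]
-0.033 0 [array([282., 290.]), array([282., 269.]), array([282., 247.])]
-0.033 0.0425 [array([369., 288.]), array([371., 268.]), array([374., 246.])]
```

```bash
python3 - <<'E'
import cv2,numpy as np
a=cv2.imread("pics/w1.png")
cv2.imwrite("pics/c4.png",np.hstack([cv2.resize(a[230:350,120:220],(400,480)),cv2.resize(a[230:350,350:450],(400,480))]))
E
```

```text
(no output)
```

View pics/c4.png

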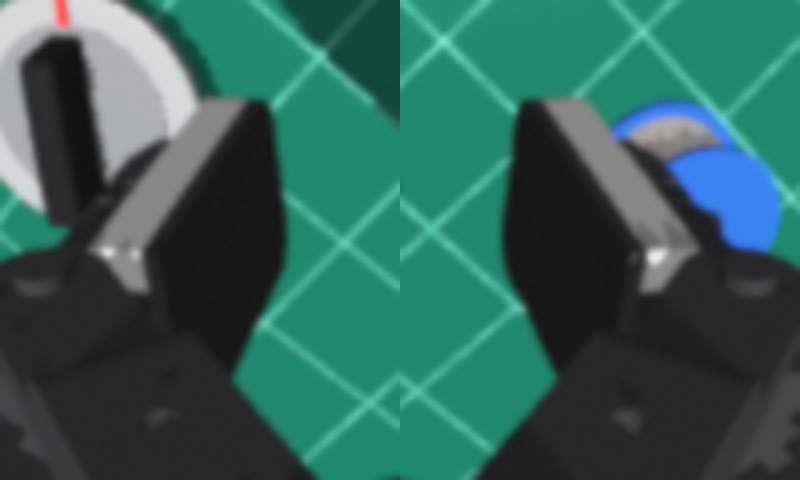

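The finger tips really sit about 27 mm short of the reported TCP: both views put the shut tips at z≈0.175, while TCP z reads 0.148. The fingers closed above the knob, and the knob hasn't moved. I'll check this with a gentle touch on the knob top, predicted at TCP z≈0.143.

Emit:
drive_tool(steps=[{"gripper":0,"delta_pos":[0,0,1],"turn":[0,0,0]},{"gripper":0,"delta_pos":[0,0,2],"turn":[0,0,0]},{"gripper":0,"delta_pos":[0,0,3],"turn":[0,0,0]},{"gripper":0,"delta_pos":[0,0,4],"turn":[0,0,0]},{"gripper":0,"delta_pos":[0,0,4],"turn":[0,0,0]}])

```text
time: 3.73
eef_pos: [0.5413, -0.057, 0.1441]
tcp_rot: [-3.142, -0.0, 2.331]
contact_force: [-0.0, -0.1, -0.3]
opening: 0.002
grip_force: 0.0
```

Emit:
drive_tool(steps=[{"gripper":0,"delta_pos":[0,0,0.5],"turn":[0,0,0]},{"gripper":0,"delta_pos":[0,0,1],"turn":[0,0,0]},{"gripper":0,"delta_pos":[0,0,1.5],"turn":[0,0,0]},{"gripper":0,"delta_pos":[0,0,2],"turn":[0,0,0]},{"gripper":0,"delta_pos":[0,0,2],"turn":[0,0,0]}])

```text
time: 4.15
eef_pos: [0.5414, -0.057, 0.1439]
tcp_rot: [3.141, 0.001, 2.331]
contact_force: [-2.7, 0.3, 9.6]
opening: -0.004
grip_force: 5.0
```

Contact came at TCP z=0.144, so the tips lie at TCP z + 0.026. I'll use that offset from here on. Next: raise, open, descend, grip.

Emit:
drive_tool(steps=[{"gripper":0,"delta_pos":[0,0,-10],"turn":[0,0,0]},{"gripper":1,"delta_pos":[-1,-2,-10],"turn":[0,0,0]},{"gripper":1,"delta_pos":[-1.5,-3,-10],"turn":[0,0,0]},{"gripper":1,"delta_pos":[-1.5,-3,-10],"turn":[0,0,0]},{"gripper":1,"delta_pos":[-1.5,-3,-10],"turn":[0,0,0]}])

```text
time: 4.57
eef_pos: [0.5399, -0.0603, 0.1517]
tcp_rot: [-3.141, -0.001, 2.33]
contact_force: [-0.4, -0.3, 0.4]
opening: 0.568
grip_force: 0.0
```

Emit:
drive_tool(steps=[{"gripper":1,"delta_pos":[0,0,0],"turn":[0,0,0]},{"gripper":1,"delta_pos":[0,0,0],"turn":[0,0,0]},{"gripper":1,"delta_pos":[0,0,0],"turn":[0,0,0]},{"gripper":1,"delta_pos":[0,0,0],"turn":[0,0,0]},{"gripper":1,"delta_pos":[0,0,0],"turn":[0,0,0]}])

```text
time: 4.98
eef_pos: [0.5401, -0.0602, 0.1521]
tcp_rot: [-3.142, -0.0, 2.331]
contact_force: [0.7, 0.2, -0.0]
opening: 1.0
grip_force: 0.0
```

```bash
python3 go.py 0.5425 -0.06 0.120 133.5
```

```text
t 4.9833 pos [ 0.5401 -0.0602  0.1521] rot [-1.8000e+02 -1.0000e-02  1.3354e+02] open 1.0 grip 0.0 F [ 0.7  0.2 -0. ] M [-0.01  0.03 -0.04] q6 -0.89
delta mm [-1.5  1.8 32.1] turn [-0.    -0.001  0.008]
```

Emit:
drive_tool(steps=[{"gripper":1,"delta_pos":[-1.5,1.8,5],"turn":[0,0,0]},{"gripper":1,"delta_pos":[-1.5,1.8,13],"turn":[0,0,0]},{"gripper":1,"delta_pos":[-1.5,1.8,21],"turn":[0,0,0]},{"gripper":1,"delta_pos":[-1.5,1.8,28],"turn":[0,0,0]},{"gripper":1,"delta_pos":[-1.5,1.8,32],"turn":[0,0,0]}])

```text
time: 5.4
eef_pos: [0.5416, -0.0599, 0.1185]
tcp_rot: [-3.14, -0.002, 2.331]
contact_force: [-0.3, -0.1, 0.0]
opening: 0.999
grip_force: 0.0
```

Emit:
drive_tool(steps=[{"gripper":0,"delta_pos":[0,0,0],"turn":[0,0,0]},{"gripper":0,"delta_pos":[0,0,0],"turn":[0,0,0]},{"gripper":0,"delta_pos":[0,0,0],"turn":[0,0,0]},{"gripper":0,"delta_pos":[0,0,0],"turn":[0,0,0]},{"gripper":0,"delta_pos":[0,0,0],"turn":[0,0,0]}], squeeze=30)

```text
time: 5.82
eef_pos: [0.5427, -0.0601, 0.1206]
tcp_rot: [3.141, 0.001, 2.331]
contact_force: [-1.7, -1.9, 2.8]
opening: 0.295
grip_force: 4.6
```

Emit:
drive_tool(steps=[{"gripper":0,"delta_pos":[0,0,0],"turn":[0,0,0]},{"gripper":0,"delta_pos":[0,0,0],"turn":[0,0,0]},{"gripper":0,"delta_pos":[0,0,0],"turn":[0,0,0]},{"gripper":0,"delta_pos":[0,0,0],"turn":[0,0,0]},{"gripper":0,"delta_pos":[0,0,0],"turn":[0,0,0]}])

```text
time: 6.23
eef_pos: [0.5428, -0.0601, 0.1207]
tcp_rot: [3.141, 0.001, 2.331]
contact_force: [-1.2, 0.7, 4.4]
opening: 0.288
grip_force: 29.7
```

Gripped (opening 0.29 = 25 mm). Lift.

Emit:
drive_tool(steps=[{"gripper":0,"delta_pos":[0,0,-6],"turn":[0,0,0]},{"gripper":0,"delta_pos":[0,0,-20],"turn":[0,0,0]},{"gripper":0,"delta_pos":[0,0,-36],"turn":[0,0,0]},{"gripper":0,"delta_pos":[0,0,-48],"turn":[0,0,0]},{"gripper":0,"delta_pos":[0,0,-54],"turn":[0,0,0]}])

```text
time: 6.65
eef_pos: [0.543, -0.0601, 0.1755]
tcp_rot: [3.14, 0.001, 2.331]
contact_force: [0.8, -0.2, -0.7]
opening: 0.288
grip_force: 29.7
```

```bash
python3 go.py 0.58 0.14 0.175 133.5
```

```text
t 6.65 pos [ 0.543  -0.0601  0.1755] rot [1.7993e+02 7.0000e-02 1.3353e+02] open 0.288 grip 29.7 F [ 0.8 -0.2 -0.7] M [ 0.02 -0.01  0.02] q6 -0.89
delta mm [119.6 164.6   0.5] turn [0.014 0.014 0.007]
```

Move sideways (204 mm) over two calls, then descend to TCP z ≈ -0.010.

Emit:
drive_tool(steps=[{"gripper":0,"delta_pos":[6,8,0],"turn":[0,0,0]},{"gripper":0,"delta_pos":[19,26,0],"turn":[0,0,0]},{"gripper":0,"delta_pos":[35,48,0],"turn":[0,0,0]},{"gripper":0,"delta_pos":[51,70,0],"turn":[0,0,0]},{"gripper":0,"delta_pos":[67,92,0],"turn":[0,0,0]}])

```text
time: 7.07
eef_pos: [0.5624, 0.0536, 0.173]
tcp_rot: [-3.14, -0.002, 2.33]
contact_force: [0.2, -0.5, -0.2]
opening: 0.287
grip_force: 29.7
```

Emit:
drive_tool(steps=[{"gripper":0,"delta_pos":[16,22,0],"turn":[0,0,0]},{"gripper":0,"delta_pos":[30,42,4],"turn":[0,0,0]},{"gripper":0,"delta_pos":[42,58,20],"turn":[0,0,0]},{"gripper":0,"delta_pos":[50,69,40],"turn":[0,0,0]},{"gripper":0,"delta_pos":[53,73,65],"turn":[0,0,0]}])

```text
time: 7.48
eef_pos: [0.5799, 0.1438, 0.1084]
tcp_rot: [3.139, -0.0, 2.333]
contact_force: [0.5, 0.1, -1.1]
opening: 0.29
grip_force: 29.7
```

Emit:
drive_tool(steps=[{"gripper":0,"delta_pos":[0,0,25],"turn":[0,0,0]},{"gripper":0,"delta_pos":[0,0,50],"turn":[0,0,0]},{"gripper":0,"delta_pos":[0,0,72],"turn":[0,0,0]},{"gripper":0,"delta_pos":[0,0,88],"turn":[0,0,0]},{"gripper":0,"delta_pos":[0,0,100],"turn":[0,0,0]}])

```text
time: 7.9
eef_pos: [0.5772, 0.141, 0.006]
tcp_rot: [-3.137, -0.003, 2.331]
contact_force: [0.3, 0.0, -0.8]
opening: 0.29
grip_force: 29.7
```

```bash
python3 go.py 0.58 0.14 -0.0103 133.5
```

```text
t 7.9 pos [0.5772 0.141  0.006 ] rot [-1.7976e+02 -1.7000e-01  1.3355e+02] open 0.29 grip 29.7 F [ 0.3  0.  -0.8] M [-0.04 -0.01 -0.01] q6 -0.54
delta mm [-2.7  1.4 16.3] turn [-0.048 -0.034  0.01 ]
```

Emit:
drive_tool(steps=[{"gripper":0,"delta_pos":[0,0,4],"turn":[0,0,0]},{"gripper":0,"delta_pos":[0,0,8],"turn":[0,0,0]},{"gripper":0,"delta_pos":[0,0,11],"turn":[0,0,0]},{"gripper":0,"delta_pos":[0,0,13],"turn":[0,0,0]},{"gripper":0,"delta_pos":[0,0,14],"turn":[0,0,0]}])

```text
time: 8.32
eef_pos: [0.5797, 0.1408, -0.0045]
tcp_rot: [3.141, 0.0, 2.331]
contact_force: [0.3, 0.0, -1.7]
opening: 0.29
grip_force: 29.7
```

Emit:
drive_tool(steps=[{"gripper":0,"delta_pos":[0,0,1],"turn":[0,0,0]},{"gripper":0,"delta_pos":[0,0,2],"turn":[0,0,0]},{"gripper":0,"delta_pos":[0,0,3],"turn":[0,0,0]},{"gripper":0,"delta_pos":[0,0,3],"turn":[0,0,0]},{"gripper":0,"delta_pos":[0,0,3],"turn":[0,0,0]}])

```text
time: 8.73
eef_pos: [0.5795, 0.1406, -0.0077]
tcp_rot: [3.141, 0.0, 2.331]
contact_force: [0.3, 0.1, -1.0]
opening: 0.293
grip_force: 29.7
```

Emit:
drive_tool(steps=[{"gripper":0,"delta_pos":[0,0,0.6],"turn":[0,0,0]},{"gripper":0,"delta_pos":[0,0,1.2],"turn":[0,0,0]},{"gripper":0,"delta_pos":[0,0,1.8],"turn":[0,0,0]},{"gripper":0,"delta_pos":[0,0,2.4],"turn":[0,0,0]},{"gripper":0,"delta_pos":[0,0,3],"turn":[0,0,0]}])

```text
time: 9.15
eef_pos: [0.5795, 0.1406, -0.0102]
tcp_rot: [3.141, -0.0, 2.331]
contact_force: [-1.8, -0.2, 7.0]
opening: 0.29
grip_force: 30.4
```

Contact at the predicted height. Release gently, then rise.

Emit:
drive_tool(steps=[{"gripper":0.28,"delta_pos":[0,0,-0.3],"turn":[0,0,0]},{"gripper":0.32,"delta_pos":[0,0,-0.3],"turn":[0,0,0]},{"gripper":0.4,"delta_pos":[0,0,-0.3],"turn":[0,0,0]},{"gripper":0.6,"delta_pos":[0,0,-0.3],"turn":[0,0,0]},{"gripper":0.9,"delta_pos":[0,0,-0.3],"turn":[0,0,0]}])

```text
time: 9.57
eef_pos: [0.5795, 0.1406, -0.0106]
tcp_rot: [3.141, -0.0, 2.331]
contact_force: [0.1, -0.5, -0.2]
opening: 0.672
grip_force: 0.0
```

Emit:
drive_tool(steps=[{"gripper":1,"delta_pos":[0,0,0],"turn":[0,0,0]},{"gripper":1,"delta_pos":[0,0,0],"turn":[0,0,0]},{"gripper":1,"delta_pos":[0,0,0],"turn":[0,0,0]},{"gripper":1,"delta_pos":[0,0,-10],"turn":[0,0,0]},{"gripper":1,"delta_pos":[0,0,-30],"turn":[0,0,0]}])

```text
time: 9.98
eef_pos: [0.5776, 0.1402, 0.0181]
tcp_rot: [-3.137, -0.003, 2.331]
contact_force: [-0.3, 0.9, -0.2]
opening: 1.001
grip_force: 0.0
```

Emit:
drive_tool(steps=[{"gripper":1,"delta_pos":[0,0,-30],"turn":[0,0,0]},{"gripper":1,"delta_pos":[0,0,-65],"turn":[0,0,0]},{"gripper":1,"delta_pos":[0,0,-100],"turn":[0,0,0]},{"gripper":1,"delta_pos":[0,0,-135],"turn":[0,0,0]},{"gripper":1,"delta_pos":[0,0,-160],"turn":[0,0,0]}])

```text
time: 10.4
eef_pos: [0.5803, 0.1408, 0.184]
tcp_rot: [3.137, 0.003, 2.331]
contact_force: [0.9, 0.8, -0.7]
opening: 1.004
grip_force: 0.0
```

```bash
python3 go.py 0.4765 -0.269 0.18 133.5
```

```text
t 10.4 pos [0.5803 0.1408 0.184 ] rot [1.7975e+02 1.4000e-01 1.3354e+02] open 1.004 grip 0.0 F [ 0.9  0.8 -0.7] M [ 0.04 -0.04  0.02] q6 -0.54
delta mm [-225.5 -357.5    3. ] turn [0.049 0.029 0.007]
```

Emit:
drive_tool(steps=[{"gripper":1,"delta_pos":[-10,-16,0],"turn":[0,0,0]},{"gripper":1,"delta_pos":[-28,-44,0],"turn":[0,0,0]},{"gripper":1,"delta_pos":[-48,-76,0],"turn":[0,0,0]},{"gripper":1,"delta_pos":[-68,-108,0],"turn":[0,0,0]},{"gripper":1,"delta_pos":[-88,-140,0],"turn":[0,0,0]}])

```text
time: 10.82
eef_pos: [0.5379, -0.0209, 0.1804]
tcp_rot: [3.141, 0.001, 2.332]
contact_force: [-0.5, 0.8, -0.4]
opening: 1.0
grip_force: 0.0
```

Emit:
drive_tool(steps=[{"gripper":1,"delta_pos":[-20,-32,0],"turn":[0,0,0]},{"gripper":1,"delta_pos":[-40,-64,0],"turn":[0,0,0]},{"gripper":1,"delta_pos":[-60,-96,0],"turn":[0,0,0]},{"gripper":1,"delta_pos":[-80,-128,0],"turn":[0,0,0]},{"gripper":1,"delta_pos":[-98,-156,0],"turn":[0,0,0]}])

```text
time: 11.23
eef_pos: [0.492, -0.2002, 0.1805]
tcp_rot: [3.141, 0.001, 2.33]
contact_force: [0.4, -0.3, 0.4]
opening: 1.004
grip_force: 0.0
```

Emit:
drive_tool(steps=[{"gripper":1,"delta_pos":[-15,-23,0],"turn":[0,0,0]},{"gripper":1,"delta_pos":[-28,-44,0],"turn":[0,0,0]},{"gripper":1,"delta_pos":[-36,-57,0],"turn":[0,0,0]},{"gripper":1,"delta_pos":[-39,-61,0],"turn":[0,0,0]},{"gripper":1,"delta_pos":[-39,-61,0],"turn":[0,0,0]}])

```text
time: 11.65
eef_pos: [0.4754, -0.2693, 0.18]
tcp_rot: [3.141, 0.001, 2.329]
contact_force: [-0.8, 0.8, -0.3]
opening: 1.002
grip_force: 0.0
```

```bash
python3 go.py 0.4765 -0.269 0.0 133.5; python3 - <<'E'
from h import *
c=ctrl.get_calibration("wrist");W=ctrl.grab_frame("wrist");T=ctrl.grab_frame("top")
h=cv2.cvtColor(W,cv2.COLOR_RGB2HSV).astype(int)
red=((h[...,0]<8)|(h[...,0]>172))&(h[...,1]>110)&(h[...,2]>90)
lab=cv2.connectedComponentsWithStats((red*255).astype(np.uint8))
P=[]
for s,cc in zip(lab[2][1:],lab[3][1:]):
    p=onz("wrist",cc,.023,c)
    if s[4]>8: print("red",s[4],cc,p)
cv2.imwrite("pics/w4.png",np.hstack([cv2.resize(W,(400,300)),cv2.resize(T,(400,300))])[:,:,::-1])
E
```

```text
t 11.65 pos [ 0.4754 -0.2693  0.18  ] rot [1.7998e+02 3.0000e-02 1.3342e+02] open 1.002 grip 0.0 F [-0.8  0.8 -0.3] M [ 0.   -0.01 -0.04] q6 -1.29
delta mm [ -0.4   0.9 180. ] turn [ 0.004  0.006 -0.016]
red 24 [537.45833333  35.75      ] [0.56990586 0.09509372 0.023     ]
red 42 [514.57142857 145.61904762] [ 0.6411141  -0.03843869  0.023     ]
red 46 [284.5        147.26086957] [ 0.44983048 -0.23951115  0.023     ]
red 32 [284.34375 222.84375] [ 0.50437007 -0.29724168  0.023     ]
red 77 [305.42857143 339.54545455] [ 0.63056774 -0.39168164  0.023     ]
red 83 [448.98795181 361.54216867] [ 0.8343923  -0.28924956  0.023     ]
```

View pics/w4.png

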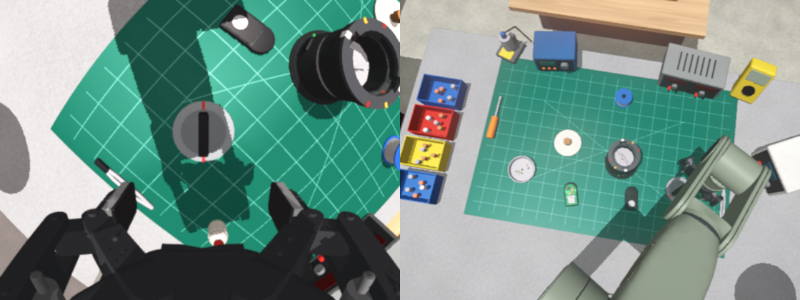

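The view shows the cover upright on the mat at (568,142) in the right half, the bowl open, and the lid centred below the gripper with its bar aligned. Descend to the lid.

Emit:
drive_tool(steps=[{"gripper":1,"delta_pos":[-0.7,1.6,20],"turn":[0,0,0]},{"gripper":1,"delta_pos":[-0.7,1.6,50],"turn":[0,0,0]},{"gripper":1,"delta_pos":[-0.7,1.6,80],"turn":[0,0,0]},{"gripper":1,"delta_pos":[-0.7,1.6,110],"turn":[0,0,0]},{"gripper":1,"delta_pos":[-0.7,1.6,130],"turn":[0,0,0]}])

```text
time: 12.17
eef_pos: [0.4765, -0.2655, 0.0472]
tcp_rot: [-3.141, -0.003, 2.333]
contact_force: [-0.3, -0.0, 0.0]
opening: 1.0
grip_force: 0.0
```

Emit:
drive_tool(steps=[{"gripper":1,"delta_pos":[0,0,12],"turn":[0,0,0]},{"gripper":1,"delta_pos":[0,0,24],"turn":[0,0,0]},{"gripper":1,"delta_pos":[0,0,36],"turn":[0,0,0]},{"gripper":1,"delta_pos":[0,0,45],"turn":[0,0,0]},{"gripper":1,"delta_pos":[0,0,49],"turn":[0,0,0]}])

```text
time: 12.58
eef_pos: [0.477, -0.2664, -0.0006]
tcp_rot: [-3.141, -0.002, 2.332]
contact_force: [0.6, -0.2, -0.6]
opening: 0.997
grip_force: 0.0
```

```bash
python3 go.py 0.477 -0.2687 -0.0005 133.45
```

```text
t 12.5833 pos [ 0.477  -0.2664 -0.0006] rot [-1.7998e+02 -1.2000e-01  1.3362e+02] open 0.997 grip 0.0 F [ 0.6 -0.2 -0.6] M [ 0.05 -0.   -0.06] q6 -1.29
delta mm [-1.7 -1.6 -0.1] turn [-0.004 -0.024  0.034]
```

Close.

Emit:
drive_tool(steps=[{"gripper":0.6,"delta_pos":[-0.8,-0.8,0],"turn":[0,0,0]},{"gripper":0,"delta_pos":[-0.8,-0.8,0.3],"turn":[0,0,0]},{"gripper":0,"delta_pos":[-0.8,-0.8,0.3],"turn":[0,0,0]},{"gripper":0,"delta_pos":[-0.8,-0.8,0.3],"turn":[0,0,0]},{"gripper":0,"delta_pos":[-0.8,-0.8,0.3],"turn":[0,0,0]}], squeeze=50)

```text
time: 13.0
eef_pos: [0.4776, -0.2692, 0.0008]
tcp_rot: [3.141, 0.001, 2.331]
contact_force: [-0.4, -0.3, -0.4]
opening: 0.298
grip_force: 0.0
```

Emit:
drive_tool(steps=[{"gripper":0,"delta_pos":[0,0,0],"turn":[0,0,0]},{"gripper":0,"delta_pos":[0,0,0],"turn":[0,0,0]},{"gripper":0,"delta_pos":[0,0,0],"turn":[0,0,0]},{"gripper":0,"delta_pos":[0,0,0],"turn":[0,0,0]},{"gripper":0,"delta_pos":[0,0,0],"turn":[0,0,0]}])

```text
time: 13.42
eef_pos: [0.4776, -0.2692, 0.0007]
tcp_rot: [3.141, 0.001, 2.331]
contact_force: [-1.2, 0.4, 6.3]
opening: 0.153
grip_force: 49.5
```

```bash
python3 go.py 0.477 -0.2687 0.2 194.15
```

```text
t 13.4167 pos [ 0.4776 -0.2692  0.0007] rot [1.7998e+02 6.0000e-02 1.3353e+02] open 0.153 grip 49.5 F [-1.2  0.4  6.3] M [0.04 0.08 0.  ] q6 -1.29
delta mm [   0.6   -0.  -199.3] turn [-3.0000e-03  1.3000e-02 -1.2124e+01]
```

Emit:
drive_tool(steps=[{"gripper":0,"delta_pos":[0,0,-6],"turn":[0,0,0]},{"gripper":0,"delta_pos":[0,0,-22],"turn":[0,0,0]},{"gripper":0,"delta_pos":[0,0,-48],"turn":[0,0,0]},{"gripper":0,"delta_pos":[0,0,-78],"turn":[0,0,0]},{"gripper":0,"delta_pos":[0,0,-108],"turn":[0,0,0]}])

```text
time: 13.83
eef_pos: [0.4763, -0.2684, 0.1087]
tcp_rot: [-3.141, -0.003, 2.331]
contact_force: [1.0, 0.1, -0.7]
opening: 0.151
grip_force: 48.7
```

Emit:
drive_tool(steps=[{"gripper":0,"delta_pos":[0,0,-25],"turn":[0,0,-1]},{"gripper":0,"delta_pos":[0,0,-48],"turn":[0,0,-2]},{"gripper":0,"delta_pos":[0,0,-64],"turn":[0,0,-3]},{"gripper":0,"delta_pos":[0,0,-73],"turn":[0,0,-4]},{"gripper":0,"delta_pos":[0,0,-76],"turn":[0,0,-5]}])

```text
time: 14.25
eef_pos: [0.4777, -0.2692, 0.1861]
tcp_rot: [-3.141, 0.003, 2.771]
contact_force: [0.3, 0.9, -0.9]
opening: 0.15
grip_force: 48.7
```

Emit:
drive_tool(steps=[{"gripper":0,"delta_pos":[0,0,0],"turn":[0,0,-1.2]},{"gripper":0,"delta_pos":[0,0,0],"turn":[0,0,-2.5]},{"gripper":0,"delta_pos":[0,0,0],"turn":[0,0,-3.8]},{"gripper":0,"delta_pos":[0,0,0],"turn":[0,0,-5.1]},{"gripper":0,"delta_pos":[0,0,0],"turn":[0,0,-6.2]}])

```text
time: 14.67
eef_pos: [0.4767, -0.2686, 0.1838]
tcp_rot: [3.14, -0.001, -2.97]
contact_force: [-0.9, -0.6, -1.5]
opening: 0.151
grip_force: 48.7
```

```bash
python3 go.py 0.5425 -0.06 0.18 194.15
```

```text
t 14.6667 pos [ 0.4767 -0.2686  0.1838] rot [ 1.7994e+02 -6.0000e-02 -1.7016e+02] open 0.151 grip 48.7 F [-0.9 -0.6 -1.5] M [ 0.   -0.02  0.  ] q6 -2.28
delta mm [-100.5  194.3    3.9] turn [ 0.013 -0.012 -0.862]
```

```bash
cat > marks.py <<'E'
from h import *
o=np.array([.5425,-.06,.138])
for n in("top","scene"):
    I=ctrl.grab_frame(n);h=cv2.cvtColor(I,cv2.COLOR_RGB2HSV).astype(int)
    M=dict(yel=(h[...,0]>17)&(h[...,0]<32)&(h[...,1]>110)&(h[...,2]>120),red=((h[...,0]<8)|(h[...,0]>172))&(h[...,1]>100)&(h[...,2]>90),white=(h[...,1]<40)&(h[...,2]>185))
    for k,m in M.items():
        L=cv2.connectedComponentsWithStats((m*255).astype(np.uint8));P=[]
        for s,c in zip(L[2][1:],L[3][1:]):
            p=onz(n,c,.138)
            if .035<np.linalg.norm(p-o)<.06: P.append(p);print(n,k,s[4],np.round(c,1),np.round(p[:2],4),"ang",round(np.degrees(np.arctan2(*(p-o)[[1,0]])),1),"r",round(np.linalg.norm(p-o),4))
        if len(P)==2:
            d=P[0]-P[1];print("  mid",(P[0]+P[1])[:2]/2,"dist",np.linalg.norm(d),"dir",np.degrees(np.arctan2(d[1],d[0]))%180)
E
python3 marks.py
```

```text
top yel 4 [325.5 199.5] [ 0.5866 -0.0813] ang -25.8 r 0.049
top yel 7 [300.7 234.4] [ 0.4977 -0.0379] ang 153.8 r 0.0499
  mid [ 0.54217005 -0.05962585] dist 0.09895176420646323 dir 153.98789430104054
top red 6 [334.  209.5] [ 0.5667 -0.1038] ang -61.1 r 0.05
top red 5 [292.2 223.6] [ 0.519  -0.0151] ang 117.6 r 0.0507
  mid [ 0.54283963 -0.05943974] dist 0.10071067414987034 dir 118.28453272871643
top white 14 [311.3 195.5] [ 0.5906 -0.0478] ang 14.2 r 0.0496
top white 12 [315.5 238. ] [ 0.4951 -0.072 ] ang -165.8 r 0.0488
  mid [ 0.54286927 -0.05990486] dist 0.09845908236083488 dir 14.178175175332306
scene yel 4 [231.5 189.5] [ 0.4976 -0.038 ] ang 153.9 r 0.05
scene yel 6 [249.2 218.2] [ 0.5861 -0.0809] ang -25.5 r 0.0484
  mid [ 0.54188644 -0.05943187] dist 0.098354430325712 dir 154.16270756946972
scene red 3 [244.3 188.3] [ 0.5192 -0.0173] ang 118.6 r 0.0486
scene red 6 [235.5 220. ] [ 0.5654 -0.1028] ang -61.9 r 0.0486
  mid [ 0.54232345 -0.06008734] dist 0.09716088222755313 dir 118.35848241483382
scene white 4 [220.5 197.5] [ 0.4939 -0.0722] ang -165.9 r 0.0501
scene white 4 [259.8 210. ] [ 0.59   -0.0483] ang 13.8 r 0.0489
scene white 1 [244. 215.] [ 0.5711 -0.0806] ang -35.8 r 0.0353
```

Emit:
drive_tool(steps=[{"gripper":0,"delta_pos":[-5,10,0],"turn":[0,0,-0.1]},{"gripper":0,"delta_pos":[-15,29,0],"turn":[0,0,-0.3]},{"gripper":0,"delta_pos":[-28,54,0],"turn":[0,0,-0.5]},{"gripper":0,"delta_pos":[-42,81,0],"turn":[0,0,-0.7]},{"gripper":0,"delta_pos":[-56,108,0],"turn":[0,0,-0.86]}])

```text
time: 15.18
eef_pos: [0.5146, -0.1513, 0.1841]
tcp_rot: [3.141, -0.0, -2.902]
contact_force: [0.5, -0.4, -0.4]
opening: 0.153
grip_force: 48.8
```

```bash
python3 go.py 0.5428 -0.0597 0.18 194.15
```

```text
t 15.1833 pos [ 0.5146 -0.1513  0.1841] rot [ 1.7996e+02 -1.0000e-02 -1.6628e+02] open 0.153 grip 48.8 F [ 0.5 -0.4 -0.4] M [ 0.02 -0.07 -0.02] q6 -2.12
delta mm [-49.1  82.3   4.1] turn [ 0.009 -0.002 -0.085]
```

Emit:
drive_tool(steps=[{"gripper":0,"delta_pos":[-14,24,0],"turn":[0,0,-0.05]},{"gripper":0,"delta_pos":[-28,47,0],"turn":[0,0,-0.05]},{"gripper":0,"delta_pos":[-39,66,0],"turn":[0,0,-0.05]},{"gripper":0,"delta_pos":[-46,78,0],"turn":[0,0,-0.05]},{"gripper":0,"delta_pos":[-49,82,0],"turn":[0,0,-0.05]}])

```text
time: 15.6
eef_pos: [0.5427, -0.0589, 0.184]
tcp_rot: [3.14, -0.0, -2.895]
contact_force: [0.6, -0.1, -1.2]
opening: 0.151
grip_force: 48.8
```

Emit:
drive_tool(steps=[{"gripper":0,"delta_pos":[0,0,4],"turn":[0,0,0]},{"gripper":0,"delta_pos":[0,0,10],"turn":[0,0,0]},{"gripper":0,"delta_pos":[0,0,16],"turn":[0,0,0]},{"gripper":0,"delta_pos":[0,0,20],"turn":[0,0,0]},{"gripper":0,"delta_pos":[0,0,20],"turn":[0,0,0]}])

```text
time: 16.02
eef_pos: [0.5414, -0.0625, 0.1627]
tcp_rot: [3.141, -0.003, -2.897]
contact_force: [0.1, 0.4, -1.1]
opening: 0.154
grip_force: 48.8
```

```bash
python3 go.py 0.5428 -0.0597 0.1357 194.15; python3 - <<'E'
from h import *
c=ctrl.get_calibration("wrist");s=ctrl.state();W=ctrl.grab_frame("wrist")
h=cv2.cvtColor(W,cv2.COLOR_RGB2HSV).astype(int)
red=((h[...,0]<8)|(h[...,0]>172))&(h[...,1]>110)&(h[...,2]>90)
L=cv2.connectedComponentsWithStats((red*255).astype(np.uint8));z=s["eef_pos"][2]+.0223
for st,cc in zip(L[2][1:],L[3][1:]):
    p=onz("wrist",cc,z,c)
    if st[4]>5 and np.linalg.norm(p-s["eef_pos"])<.07: print(st[4],cc,p[:2],(p-s["eef_pos"])[:2])
cv2.imwrite("pics/w5.png",W[:,:,::-1])
E
```

```text
t 16.0167 pos [ 0.5414 -0.0625  0.1627] rot [ 1.7994e+02 -1.6000e-01 -1.6600e+02] open 0.154 grip 48.8 F [ 0.1  0.4 -1.1] M [-0.03 -0.01  0.  ] q6 -1.95
delta mm [-2.1  2.4 27. ] turn [ 0.012 -0.031 -0.03 ]
233 [283.01716738 178.55364807] [ 0.50269489 -0.07146543] [-0.03871417 -0.00895656]
17 [364.88235294 211.41176471] [ 0.50843716 -0.02948806] [-0.0329719   0.03302081]
```

View pics/w5.png

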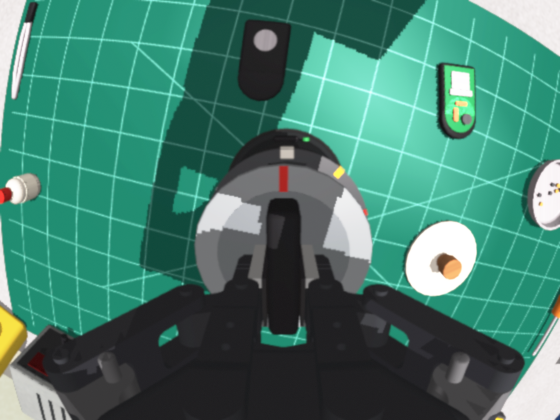

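The wrist view shows the lid's red pointer at (283,178) facing the white mark at (287,153), with the lid level in the gripper. Correct and descend to just above the rim.

Emit:
drive_tool(steps=[{"gripper":0,"delta_pos":[-1,1,5],"turn":[0,0,0]},{"gripper":0,"delta_pos":[-1,1,11],"turn":[0,0,0]},{"gripper":0,"delta_pos":[-1,1,15],"turn":[0,0,0]},{"gripper":0,"delta_pos":[-1,1,18],"turn":[0,0,0]},{"gripper":0,"delta_pos":[-1,1,19],"turn":[0,0,0]}])

```text
time: 16.48
eef_pos: [0.5429, -0.0606, 0.1444]
tcp_rot: [3.141, -0.001, -2.896]
contact_force: [0.4, -1.2, -0.7]
opening: 0.155
grip_force: 48.8
```

Emit:
drive_tool(steps=[{"gripper":0,"delta_pos":[0,0,0],"turn":[0,0,0]},{"gripper":0,"delta_pos":[0,0,0],"turn":[0,0,0]},{"gripper":0,"delta_pos":[0,0,0],"turn":[0,0,0]},{"gripper":0,"delta_pos":[0,0,0],"turn":[0,0,0]},{"gripper":0,"delta_pos":[0,0,0],"turn":[0,0,0]}])

```text
time: 16.9
eef_pos: [0.5434, -0.0606, 0.1454]
tcp_rot: [-3.142, 0.0, -2.896]
contact_force: [0.7, 0.2, -1.0]
opening: 0.152
grip_force: 48.8
```

```bash
python3 go.py 0.5425 -0.0598 0.1217 194.15; python3 - <<'E'
from h import *
for u in((287,153),):
  pass
c=ctrl.get_calibration("wrist");W=ctrl.grab_frame("wrist");h=cv2.cvtColor(W,cv2.COLOR_RGB2HSV).astype(int)
def near(m,z,lo,hi,o=np.array([.5424,-.0597])):
    L=cv2.connectedComponentsWithStats((m*255).astype(np.uint8))
    for st,cc in zip(L[2][1:],L[3][1:]):
        p=onz("wrist",cc,z,c)[:2]-o
        if st[4]>5 and lo<np.linalg.norm(p)<hi: print(st[4],cc,"r",np.linalg.norm(p),"ang",np.degrees(np.arctan2(p[1],p[0])))
near(((h[...,0]<8)|(h[...,0]>172))&(h[...,1]>110)&(h[...,2]>90),ctrl.state()["eef_pos"][2]+.0223,.03,.055)
near((h[...,0]>17)&(h[...,0]<32)&(h[...,1]>110)&(h[...,2]>120),.138,.04,.06)
near((h[...,1]<50)&(h[...,2]>140),.138,.04,.056)
E
```

```text
t 16.9 pos [ 0.5434 -0.0606  0.1454] rot [-1.7999e+02  3.0000e-02 -1.6591e+02] open 0.152 grip 48.8 F [ 0.7  0.2 -1. ] M [-0.04 -0.03  0.01] q6 -1.95
delta mm [ 0.7  1.  23.7] turn [-0.001  0.006 -0.013]
233 [283.01716738 178.55364807] r 0.03906233813510784 ang -165.28836686452684
38 [368.76315789 216.71052632] r 0.045958787490589556 ang 130.80971101766625
96 [341.71875 172.75   ] r 0.049014832739359006 ang 153.15372463564833
195 [284.61538462 151.15384615] r 0.04874263802658437 ang -166.38766877013023
```

Emit:
drive_tool(steps=[{"gripper":0,"delta_pos":[0.5,0.9,3],"turn":[0,0,0]},{"gripper":0,"delta_pos":[0.5,0.9,6],"turn":[0,0,0]},{"gripper":0,"delta_pos":[0.5,0.9,9],"turn":[0,0,0]},{"gripper":0,"delta_pos":[0.5,0.9,11],"turn":[0,0,0]},{"gripper":0,"delta_pos":[0.5,0.9,12],"turn":[0,0,0]}])

```text
time: 17.37
eef_pos: [0.5424, -0.0598, 0.1326]
tcp_rot: [3.141, -0.001, -2.896]
contact_force: [0.9, 0.2, -0.8]
opening: 0.152
grip_force: 48.8
```

Emit:
drive_tool(steps=[{"gripper":0,"delta_pos":[0,0,1],"turn":[0,0,0]},{"gripper":0,"delta_pos":[0,0,2],"turn":[0,0,0]},{"gripper":0,"delta_pos":[0,0,3],"turn":[0,0,0]},{"gripper":0,"delta_pos":[0,0,4],"turn":[0,0,0]},{"gripper":0,"delta_pos":[0,0,5],"turn":[0,0,0]}])

```text
time: 17.78
eef_pos: [0.5426, -0.0599, 0.1282]
tcp_rot: [3.142, 0.0, -2.896]
contact_force: [-0.2, 0.0, -0.7]
opening: 0.151
grip_force: 48.8
```

```bash
python3 go.py 0.5425 -0.0598 0.1217 194.15
```

```text
t 17.7833 pos [ 0.5426 -0.0599  0.1282] rot [ 1.8000e+02  1.0000e-02 -1.6591e+02] open 0.151 grip 48.8 F [-0.2  0.  -0.7] M [-0.03 -0.02 -0.03] q6 -1.95
delta mm [0.1 0.1 6.5] turn [ 0.     0.002 -0.013]
```

Emit:
drive_tool(steps=[{"gripper":0,"delta_pos":[0,0,1.5],"turn":[0,0,0]},{"gripper":0,"delta_pos":[0,0,3],"turn":[0,0,0]},{"gripper":0,"delta_pos":[0,0,4.5],"turn":[0,0,0]},{"gripper":0,"delta_pos":[0,0,5.5],"turn":[0,0,0]},{"gripper":0,"delta_pos":[0,0,6],"turn":[0,0,0]}])

```text
time: 18.2
eef_pos: [0.5425, -0.0598, 0.122]
tcp_rot: [3.141, -0.0, -2.896]
contact_force: [0.5, 0.4, -0.7]
opening: 0.149
grip_force: 48.8
```

Emit:
drive_tool(steps=[{"gripper":0,"delta_pos":[0,0,0.5],"turn":[0,0,0]},{"gripper":0,"delta_pos":[0,0,1],"turn":[0,0,0]},{"gripper":0,"delta_pos":[0,0,1],"turn":[0,0,0]},{"gripper":0,"delta_pos":[0,0,1],"turn":[0,0,0]},{"gripper":0,"delta_pos":[0,0,1],"turn":[0,0,0]}])

```text
time: 18.62
eef_pos: [0.5426, -0.0599, 0.1218]
tcp_rot: [-3.142, 0.0, -2.896]
contact_force: [-3.1, -0.5, 5.4]
opening: 0.154
grip_force: 49.6
```

```bash
python3 go.py 0.5425 -0.0598 0.1217 154.15
```

```text
t 18.6167 pos [ 0.5426 -0.0599  0.1218] rot [-1.8000e+02  2.0000e-02 -1.6591e+02] open 0.154 grip 49.6 F [-3.1 -0.5  5.4] M [ 0.11  0.4  -0.03] q6 -1.95
delta mm [0.  0.1 0.1] turn [1.000e-03 4.000e-03 7.987e+00]
```

Home on the rim: contact at z=0.1218 where 0.1217 was predicted. Twist clockwise.

Emit:
drive_tool(steps=[{"gripper":0,"delta_pos":[0,0,0],"turn":[0,0,0.8]},{"gripper":0,"delta_pos":[0,0,0],"turn":[0,0,1.6]},{"gripper":0,"delta_pos":[0,0,0],"turn":[0,0,2.4]},{"gripper":0,"delta_pos":[0,0,0],"turn":[0,0,3.2]},{"gripper":0,"delta_pos":[0,0,0],"turn":[0,0,4]}])

```text
time: 19.03
eef_pos: [0.5434, -0.0599, 0.1218]
tcp_rot: [-3.142, 0.002, 3.036]
contact_force: [-0.4, -0.6, 4.4]
opening: 0.156
grip_force: 49.5
```

```bash
python3 go.py 0.5425 -0.0598 0.1217 154.15
```

```text
t 19.0333 pos [ 0.5434 -0.0599  0.1218] rot [-1.8000e+02  1.3000e-01  1.7392e+02] open 0.156 grip 49.5 F [-0.4 -0.6  4.4] M [0.07 0.13 0.17] q6 -1.6
delta mm [1.  0.  0.1] turn [0.004 0.025 3.954]
```

Emit:
drive_tool(steps=[{"gripper":0,"delta_pos":[0,0,0],"turn":[0,0,0.9]},{"gripper":0,"delta_pos":[0,0,0],"turn":[0,0,1.8]},{"gripper":0,"delta_pos":[0,0,0],"turn":[0,0,2.7]},{"gripper":0,"delta_pos":[0,0,0],"turn":[0,0,3.5]},{"gripper":0,"delta_pos":[0,0,0],"turn":[0,0,4]}])

```text
time: 19.45
eef_pos: [0.5434, -0.0601, 0.1218]
tcp_rot: [3.141, 0.002, 2.687]
contact_force: [-0.1, -0.4, 4.0]
opening: 0.153
grip_force: 49.5
```

Emit:
drive_tool(steps=[{"gripper":0,"delta_pos":[0,0,0],"turn":[0,0,0]},{"gripper":0,"delta_pos":[0,0,0],"turn":[0,0,0]},{"gripper":0,"delta_pos":[0,0,0],"turn":[0,0,0]},{"gripper":0,"delta_pos":[0,0,0],"turn":[0,0,0]},{"gripper":0,"delta_pos":[0,0,0],"turn":[0,0,0]}])

```text
time: 19.87
eef_pos: [0.5434, -0.06, 0.1218]
tcp_rot: [3.141, 0.002, 2.69]
contact_force: [0.4, -0.1, 4.3]
opening: 0.155
grip_force: 49.7
```

```bash
python3 go.py 0.5425 -0.0598 0.1217 154.15; python3 - <<'E'
from h import *
c=ctrl.get_calibration("wrist");W=ctrl.grab_frame("wrist");S=ctrl.grab_frame("scene");h=cv2.cvtColor(W,cv2.COLOR_RGB2HSV).astype(int)
def near(m,z,lo,hi,o=np.array([.5424,-.0597])):
    L=cv2.connectedComponentsWithStats((m*255).astype(np.uint8))
    for st,cc in zip(L[2][1:],L[3][1:]):
        p=onz("wrist",cc,z,c)[:2]-o
        if st[4]>5 and lo<np.linalg.norm(p)<hi: print(st[4],cc,"r",np.linalg.norm(p),"ang",np.degrees(np.arctan2(p[1],p[0])))
near(((h[...,0]<8)|(h[...,0]>172))&(h[...,1]>110)&(h[...,2]>90),.144,.03,.055)
near((h[...,0]>17)&(h[...,0]<32)&(h[...,1]>110)&(h[...,2]>120),.138,.04,.06)
cv2.imwrite("pics/w6.png",np.hstack([cv2.resize(W,(400,300)),cv2.resize(S[100:310,100:380],(400,300))])[:,:,::-1])
E
```

```text
t 19.8667 pos [ 0.5434 -0.06    0.1218] rot [1.7996e+02 1.1000e-01 1.5413e+02] open 0.155 grip 49.7 F [ 0.4 -0.1  4.3] M [-0.08  0.02 -0.02] q6 -1.25
delta mm [ 0.9 -0.2  0.1] turn [ 0.008  0.023 -0.004]
225 [283.07555556 178.50222222] r 0.03936122441864864 ang 152.98602306020044
120 [343.04166667 176.20833333] r 0.04961978484964411 ang 119.02000233124299
146 [283.06849315 155.41780822] r 0.04932690937791329 ang 153.2243106151166
```

View pics/w6.png

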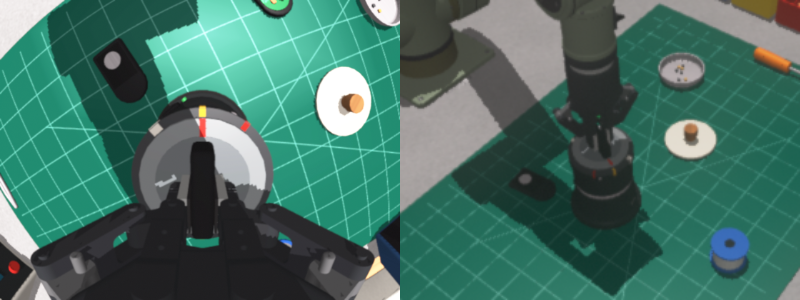

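The red pointer at (202,128) is in line with the yellow mark at (202,111), the disc sits on the rim in a firm grip, and the cover stands on the mat. Hand in.

```bash
python3 -c "
from cell import ctrl
print(ctrl.close_job())"
```

```text
the job is handed in; nothing more can be done
None
```

I handed in the job at about 20 s on the robot clock. The lid is home and still gripped with its pointers at the yellow pulse marks (40° twist, about 50 N), it never reached the lock, and the cover stands upright on the mat; no verdict came back.

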